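# Stroke the pins of a sole profile gauge down

## Task

Reset the brass edge of the blue sole gauge: trace the curved row of five brass pins with the fingertips from the red-striped heel to the toe, gently pressing each pin well down in turn, and between the first and the last pin keep the fingertips close over the board, no more than 4 cm above it. Leave the white pins up, do not shove, tip or lift the gauge, and leave everything else on the bench where it stands.

Things in the scene. Friction and masses are not known exactly. Their poses are not given: they have to be found in the camera images.
- gauge: Loose sole-shaped blue board, 258 mm long, 80 wide at heel and waist, 100 at the ball, 22 thick, about 0.7 to 1.2 kg, flat on the bench. Origin: centre of its underside. Its own y runs from the heel (-y, red stripe across the board) to the toe (+y), z up. Five brass dome pins stand in a gently curved row along its -x edge, three smaller white ones along its +x edge, each in a flush dark collar.
- brass1_top (a point): Top of brass dome pin number 1, counted from the heel (nearest the heel stripe, first of the row): a low round cap 26 mm across, 5 mm above the board when up; at x -20, y -92 mm in the board's frame. The point sinks with the pin.
- brass1 (a joint): How far brass pin 1 has been pushed down, m: 0 fully up, 0.004 fully down (1 mm of the cap then still shows). About 2.5 N moves it and it stays where it is left (no spring). It starts within 0.7 mm of fully up.
- brass2_top (a point): Top of brass dome pin number 2, counted from the heel: a low round cap 26 mm across, 5 mm above the board when up; at x -22, y -46 mm in the board's frame. The point sinks with the pin.
- brass2 (a joint): How far brass pin 2 has been pushed down, m: 0 fully up, 0.004 fully down (1 mm of the cap then still shows). About 2.5 N moves it and it stays where it is left (no spring). It starts within 0.7 mm of fully up.
- brass3_top (a point): Top of brass dome pin number 3, counted from the heel: a low round cap 26 mm across, 5 mm above the board when up; at x -24, y 0 mm in the board's frame. The point sinks with the pin.
- brass3 (a joint): How far brass pin 3 has been pushed down, m: 0 fully up, 0.004 fully down (1 mm of the cap then still shows). About 2.5 N moves it and it stays where it is left (no spring). It starts within 0.7 mm of fully up.
- brass4_top (a point): Top of brass dome pin number 4, counted from the heel: a low round cap 26 mm across, 5 mm above the board when up; at x -32, y 46 mm in the board's frame. The point sinks with the pin.
- brass4 (a joint): How far brass pin 4 has been pushed down, m: 0 fully up, 0.004 fully down (1 mm of the cap then still shows). About 2.5 N moves it and it stays where it is left (no spring). It starts within 0.7 mm of fully up.
- brass5_top (a point): Top of brass dome pin number 5, counted from the heel (nearest the toe, last of the row): a low round cap 26 mm across, 5 mm above the board when up; at x -20, y 92 mm in the board's frame. The point sinks with the pin.
- brass5 (a joint): How far brass pin 5 has been pushed down, m: 0 fully up, 0.004 fully down (1 mm of the cap then still shows). About 2.5 N moves it and it stays where it is left (no spring). It starts within 0.7 mm of fully up.
- white1_top (a point): Top of white pin number 1 from the heel, on the board's other edge: a cap 20 mm across, 5 mm above the board, at x 22, y -70 mm in the board's frame.
- white1 (a joint): How far white pin 1 is down, m: 0 up, 0.004 fully down; moves at about 2.5 N and stays. To be left up.
- white2_top (a point): Top of white pin number 2 from the heel, on the board's other edge: a cap 20 mm across, 5 mm above the board, at x 24, y -5 mm in the board's frame.
- white2 (a joint): How far white pin 2 is down, m: 0 up, 0.004 fully down; moves at about 2.5 N and stays. To be left up.
- white3_top (a point): Top of white pin number 3 from the heel, on the board's other edge: a cap 20 mm across, 5 mm above the board, at x 32, y 60 mm in the board's frame.
- white3 (a joint): How far white pin 3 is down, m: 0 up, 0.004 fully down; moves at about 2.5 N and stays. To be left up.
- tape: Roll of yellow tape lying flat beside the gauge, 70 mm across, 22 mm high. Origin: centre of its underside.
- block: Small pale wooden block beside the gauge, 50 x 40 x 30 mm high. Origin: centre of its underside.
- jar: Amber jar with a black lid, 64 mm across, 85 mm high. Origin: centre of its underside.
- cup: Black open cup, 72 mm across, 85 mm high. Origin: centre of its underside.
- brush: Hand brush lying on the bench. Origin: on its underside, about mid-length.
- driver: Screwdriver lying on the bench. Origin: on its underside, about mid-length.

How it is judged:
By the outcome, as a careful person would: the job done as asked, in the order asked, and still so for the second after the job is handed in, with the robot touching nothing.
It also fails if it takes over 40 s, if anything falls off the work surface, if the arm or the gripper's body presses on something with over 40 N, if the wrist force passes 120 N, or if a joint passes its speed limit or range.

## Robot

A 7-joint arm with a two-finger parallel gripper is mounted at the origin on the work surface. World frame = base frame: x ahead of the robot, y to its left, z up, the work surface at z = 0. Lengths are in m, angles in rad, forces in N, time in s.
With the tool pointing down it reaches from about 0.4 to 0.85 m from the base axis. Payload 4.4 kg.
Tool frame: the origin (TCP) lies midway between the tips of the shut fingers; the grasp point (between the pads) lies 19 mm behind it; x points along the fingers, z is the direction in which the jaws open and shut, and the axes are right-handed (so a half turn about x gives the same grasp; the last joint's range is limited). The gripper opens to 94 mm and grips with 3 to 60 N. Pads are 16 mm wide; open, the fingers measure 119 mm over their backs; the gripper's body (75 mm by 177 mm) begins 78 mm behind the grasp point.
Start: joints at [1.164, 0.628, 0.038, 1.517, -0.027, 0.996, -0.02], TCP at [0.217, -0.613, 0.205] pointing down, gripper open.
Joint ranges: [-3.06, 3.06], [-0.37, 2.12], [-1.25, 1.32], [0.18, 2.47], [-1.1, 4.24], [0.23, 1.98], [-2.94, 2.94]. Speed limits (rad/s): [2.57, 2.57, 3.14, 3.14, 3.14, 3.14, 3.14].

## Interface

Orientations are given as a unit quaternion [x, y, z, w].
In Python, from station import get_state, capture, camera_params, hand_in, masks_of, pinpoint gives the robot as it stands.
- The arm moves only by the tool send_rows, never from a script. Its argument "deltas" is a list of rows, each a list of 7 numbers: the turn, a rotation vector about the tool's x, y, z in degrees, then the shift along the tool's x, y, z in m, then the gripper's target within -1 to 1 (shut at 1, half-way at 0, fully open at -1). In form: [[rx, ry, rz, x, y, z, claw], ...]. A call has 1 to 10 rows; each row shifts and turns the commanded pose from where the row before left it, along the tool's axes as they then stand; what a row does not reach is not made up. A row lasts 1/8 s, in which the tool goes at most 62.5 mm and 10.7 degrees, less where a joint would pass 70% of its speed; a pose out of reach is approached as far as the arm can. A call with a gripper value outside its range is refused whole. The fingers move at their own pace and stop on an object; "grip_force" is the grip in N (left out, the last holds). Time passes only in rows, so rows that do not move let the fingers close. It gives the time, the measured TCP pose, the force and the opening at its end, in the units of the state.
- get_state(): the state, without advancing time (a new reading comes with each control period).
- capture(name): name is "side" or "top" or "wrist"; returns the picture (420x560x3 uint8, blue, green, red); there is no depth.
- camera_params(name): a dict with "mtx" (3x3 intrinsics, pixels), "k1" (the pictures are not rectified: a ray, as slopes to the right and down, at radius r is drawn at 1 + k1 r^2 times it, then the intrinsics apply), "R" (3x3) and "t" (3): a world point X has camera coordinates R X + t; the wrist camera has in their place "tool_from_camera" (4x4, takes a point from camera to tool coordinates, whose origin is the TCP and whose axes are the tool frame's). Camera axes: x right, y down, z forward; pixel columns grow to the right and rows downward; lengths in m; the calibration is good to about 2 mm. A picture is of the moment at which its call begins: read the wrist's pose just before it. camera_params takes no time and is no camera call.
- hand_in(): hands the job in, once; it reports no verdict.
Trained networks look in the newest picture that a camera, given by its name, has taken for a name from the list of things; names that differ only in an ending like _2 or _b are one class to them, and where a whole thing is asked for, a point or a joint stands for the part that bears it (a point fixed in the world has none). Each returns a list of dicts, best first, with "p" (0 to 1); they miss things now and then, are a little off and sometimes report something else, mostly with a low value. They report only what shows in the picture. A call takes as long as a camera call.
- masks_of(name, camera): "pixels" (420x560 bool, what is visible of it) and "location" ([column, row] as shares, 0 to 1, of the picture: columns of its width, rows of its height, amid what is visible of it).
- pinpoint(name, camera): "location" ([column, row] as shares, 0 to 1, of the picture: columns of its width, rows of its height: a listed point, or the origin of a listed thing).
The state is a dict: "time": time; "joint_positions": joint angles; "joint_vel": joint speeds; "joint_torque": joint torques, N m; "position": TCP position; "orientation": TCP orientation; "contact_force": force on the tool from outside, world axes, zero at the start; "wrist_torque": the same for the moment, N m; "width": finger opening in m.
Only numpy, scipy, OpenCV 4.12 (cv2) and the standard library are available. Lean on these libraries where they do the work, as an engineer would, in place of code of your own. Each camera call takes 0.05 s, during which the arm holds its last target. There are 200 camera calls.

## Working session

There is one attempt and no reset: what is moved stays moved. The work goes in short steps, Python scripts to look and compute and a tool call to move; the robot and the scene stay as the last step left them, time stands still between calls to the robot, and variables do not carry over. Pictures are saved under pics/ and viewed, about 8 in all and at most 12, crops included, and the job is handed in when it is done.

Besides the shell and the picture viewer there is one more tool, called after "Request:" as a command line: name --pt "numbers of a row" for each row, then --argument value for the rest. send_rows: Moves the arm, as the interface text tells. Its arguments: {"type":"object","properties":{"deltas":{"type":"array","items":{"type":"array","items":{"type":"number"}}},"grip_force":{"type":"number"}},"required":["deltas"]}

```bash
mkdir -p pics; ls
cat > h.py <<'E'
import numpy as np, cv2
from station import *
from scipy.spatial.transform import Rotation as Rn
def cam(n):
    c=camera_params(n)
    if 'R' in c: return c,np.array(c['R']),np.array(c['t'])
    s=get_state(); W=np.eye(4); W[:3,:3]=Rn.from_quat(s['orientation']).as_matrix(); W[:3,3]=s['position']
    M=np.linalg.inv(W@np.array(c['tool_from_camera'])); return c,M[:3,:3],M[:3,3]
def ray(n,px,z,C=None):
    c,R,t=C or cam(n); K=np.array(c['mtx']); d=np.array([c['k1'],0,0,0,0.])
    u=cv2.undistortPoints(np.array([[px]],float),K,d)[0,0]
    v=R.T@np.array([u[0],u[1],1]); o=-R.T@t
    return o+v*(z-o[2])/v[2]
def proj(n,X,C=None):
    c,R,t=C or cam(n)
    return cv2.projectPoints(np.atleast_2d(X).astype(float),cv2.Rodrigues(R)[0],t,np.array(c['mtx']),np.array([c['k1'],0,0,0,0.]))[0][:,0]
P={'brass1_top':(-20,-92),'brass2_top':(-22,-46),'brass3_top':(-24,0),'brass4_top':(-32,46),'brass5_top':(-20,92),'white1_top':(22,-70),'white2_top':(24,-5),'white3_top':(32,60)}
def fit(n,verbose=True):
    C=cam(n); A=[];B=[];N=[]
    for k,v in P.items():
        r=pinpoint(k,n)
        if r and r[0]['p']>.3:
            px=np.array(r[0]['location'])*[560,420]; A.append(np.array(v)/1e3);B.append(ray(n,px,.027,C)[:2]);N.append(k)
            print(k,round(r[0]['p'],2),px.round(1),B[-1].round(4))
    A=np.array(A);B=np.array(B);w=np.ones(len(A))
    for _ in range(10):
        a=(A*w[:,None]).sum(0)/w.sum();b=(B*w[:,None]).sum(0)/w.sum()
        H=((A-a)*w[:,None]).T@(B-b); th=np.arctan2(H[0,1]-H[1,0],H[0,0]+H[1,1])
        R=np.array([[np.cos(th),-np.sin(th)],[np.sin(th),np.cos(th)]]); e=B-((A-a)@R.T+b); w=1/(1+(np.linalg.norm(e,axis=1)/.003)**2)
    t=b-R@a; print('t',t.round(4),'th deg',np.degrees(th).round(2)); print(dict(zip(N,(1e3*e).round(1).tolist())))
    for k,v in P.items(): print(k,(R@(np.array(v)/1e3)+t).round(4))
    return t,R
E
python3 - <<'E'
from h import *
print(get_state())
im=[]
for n in ('top','side'):
    cv2.imwrite(f'pics/{n}.png',capture(n)); print(n); fit(n)
cv2.imwrite('pics/w0.png',capture('wrist'))
for o in ('tape','block','jar','cup','brush','driver'):
    r=pinpoint(o,'top')
    if r: print(o,round(r[0]['p'],2),ray('top',np.array(r[0]['location'])*[560,420],0).round(3))
E
```

```text
pics
{'time': 0.0, 'joint_positions': array([ 1.16420915,  0.6292849 ,  0.03846941,  1.51834418, -0.0270073 ,
        0.99629233, -0.02001162]), 'joint_vel': array([ 9.47943396e-04,  3.34789383e-04, -9.32752839e-06,  4.78616519e-04,
        1.32021649e-03,  8.72974425e-04,  6.32436024e-04]), 'joint_torque': array([-2.94877209e-04, -5.49719167e+01,  1.14414152e+00, -1.86626637e+01,
       -5.19671850e-02,  2.36886536e-02,  1.98282978e-04]), 'position': array([ 0.21704608, -0.61200201,  0.20460192]), 'orientation': array([ 0.40834498,  0.57806511, -0.40762406,  0.57700757]), 'contact_force': array([ 0.26744064, -0.14941452,  0.07866109]), 'wrist_torque': array([ 0.02641628, -0.01526283, -0.03734992]), 'width': 0.0937664604888935}
top
brass2_top 0.57 [302.1 238.7] [ 0.4955 -0.0756]
brass3_top 0.5 [288.2 232.6] [ 0.5124 -0.0342]
brass5_top 0.62 [257.4 219.1] [0.5499 0.0575]
white1_top 0.43 [317.9 224.8] [ 0.5375 -0.1214]
white2_top 0.54 [294.1 218.6] [ 0.554  -0.0508]
white3_top 0.72 [167.3 254. ] [0.4411 0.318 ]
t [ 0.5339 -0.0395] th deg -20.36
{'brass2_top': [-1.8, -0.6], 'brass3_top'
[... 709 characters left out ...]
2 337.5] [0.431  0.3538]
t [ 0.535  -0.0319] th deg -19.72
{'brass1_top': [1.0, 2.3], 'brass2_top': [25.8, 58.5], 'brass3_top': [-6.9, 13.1], 'brass4_top': [-3.4, -3.5], 'brass5_top': [1.4, -9.0], 'white1_top': [0.0, 0.5], 'white2_top': [0.4, -0.8], 'white3_top': [-154.4, 340.0]}
brass1_top [ 0.4852 -0.1118]
brass2_top [ 0.4988 -0.0678]
brass3_top [ 0.5125 -0.0238]
brass4_top [0.5204 0.0222]
brass5_top [0.5473 0.0614]
white1_top [ 0.5321 -0.1053]
white2_top [ 0.556  -0.0447]
white3_top [0.5854 0.0137]
tape 0.71 [ 0.531 -0.042  0.   ]
block 0.66 [ 0.671 -0.01   0.   ]
jar 0.65 [ 0.446 -0.411  0.   ]
cup 0.89 [0.435 0.32  0.   ]
brush 0.88 [0.637 0.452 0.   ]
driver 0.69 [ 0.602 -0.456  0.   ]
```

View pics/top.png

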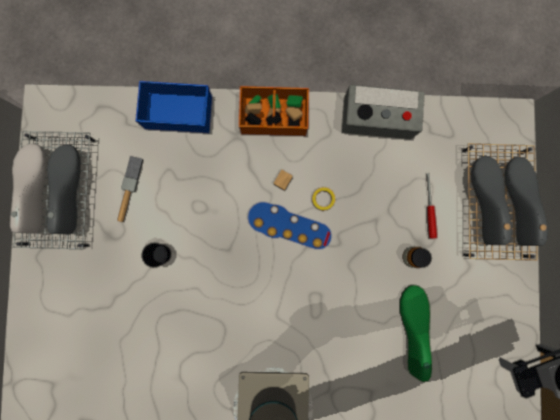

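View pics/side.png

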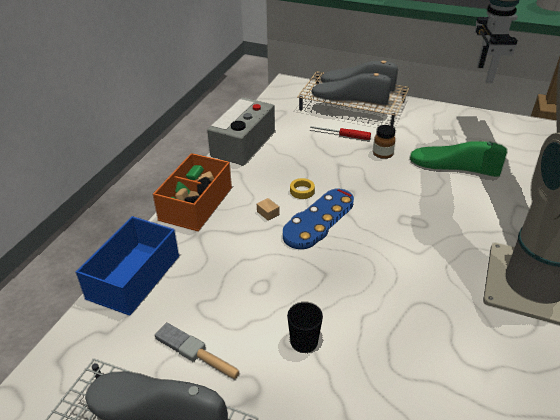

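The top view shows the gauge at px (250–330, 205–245), heel stripe at the right end (330,240). The side view agrees, with the tape and block just beyond it. Next I'll work out the hover move for a close wrist look.

```bash
cat >> h.py <<'E'
def TR():
    s=get_state(); return np.array(s['position']),Rn.from_quat(s['orientation']),s
def delta(X,R=None):
    "shift in tool axes (of target orientation) to world X"
    p,r,s=TR(); return ((R or r).inv().apply(np.array(X)-p)).round(4)
E
python3 - <<'E'
from h import *
p,r,s=TR(); print(r.as_matrix().round(3)); print(camera_params('wrist'))
print('delta',delta([.515,-.05,.25]))
E
```

```text
[[ 0.     0.942  0.334]
 [-0.     0.334 -0.942]
 [-1.     0.     0.   ]]
{'mtx': array([[347.97289911,   0.        , 279.75976755],
       [  0.        , 347.97289911, 208.18335052],
       [  0.        ,   0.        ,   1.        ]]), 'k1': -0.031307170103528, 'tool_from_camera': array([[ 2.08364096e-04, -2.73205825e-01,  9.61955578e-01,
        -1.80077801e-01],
       [-1.01180869e-05, -9.61955599e-01, -2.73205829e-01,
         7.90147115e-02],
       [ 9.99999978e-01,  4.71931354e-05, -2.03201329e-04,
         1.11680152e-03],
       [ 0.00000000e+00,  0.00000000e+00,  0.00000000e+00,
         1.00000000e+00]])}
delta [-0.0445  0.4686 -0.4308]
```

Request:
send_rows --pt "0 0 0 -0.045 0 0 1" --pt "0 0 0 0 0.0426 -0.0392 1" --pt "0 0 0 0 0.0426 -0.0392 1" --pt "0 0 0 0 0.0426 -0.0392 1" --pt "0 0 0 0 0.0426 -0.0392 1" --pt "0 0 0 0 0.0426 -0.0392 1" --pt "0 0 0 0 0.0426 -0.0392 1" --pt "0 0 0 0 0.0426 -0.0392 1" --pt "0 0 0 0 0.0426 -0.0392 1" --pt "0 0 0 0 0.0426 -0.0392 1" --grip_force 10

```text
time: 2.5
position: [0.4616, -0.1504, 0.2508]
orientation: [0.408, 0.577, -0.408, 0.578]
contact_force: [0.0, -0.0, 0.7]
width: 0.0007
```

Request:
send_rows --pt "0 0 0 0 0.0426 -0.0392 1" --pt "0 0 0 0 0.0426 -0.0392 1" --pt "0 0 0 0 0 0 1" --pt "0 0 0 0 0 0 1" --pt "0 0 0 0 0 0 1" --pt "0 0 0 0 0 0 1"

```text
time: 3.25
position: [0.5144, -0.051, 0.2506]
orientation: [0.409, 0.577, -0.409, 0.577]
contact_force: [0.3, 0.5, 0.1]
width: 0.0004
```

Run:
```python
from h import *
p,r,s=TR();print(s['time'],p,s['width'],s['joint_positions'].round(2),s['contact_force'])
im=capture('wrist'); t,R=fit('wrist')
X=[list(R@(np.array(v)/1e3)+t)+[.027] for v in P.values()]
for q in proj('wrist',X): cv2.circle(im,tuple(map(int,q.round())),3,(0,0,255),-1)
o=[list(R@np.array(v)+t)+[.022] for v in ((0,-.129),(0,.129),(-.04,-.06),(.04,-.06))]
for q in proj('wrist',o): cv2.circle(im,tuple(map(int,q.round())),3,(0,255,0),-1)
cv2.imwrite('pics/w1.png',im)
```

```text
3.25 [ 0.51440958 -0.0510468   0.25060237] 0.0003999514626120059 [ 0.11  0.39 -0.09  1.82  0.04  0.93 -1.23] [0.31548834 0.48377952 0.08818585]
brass1_top 0.71 [323.2 219.1] [ 0.4858 -0.1182]
brass2_top 0.84 [292.3 199.2] [ 0.4968 -0.0742]
brass3_top 0.63 [260.1 178.9] [ 0.5074 -0.03  ]
brass4_top 0.89 [225.9 160.9] [0.5144 0.0143]
brass5_top 0.62 [198.2 124.1] [0.5439 0.0563]
white1_top 0.45 [331.8 185.1] [ 0.5286 -0.1124]
white2_top 0.47 [287.2 150.5] [ 0.5493 -0.0488]
white3_top 0.61 [247.6 107.3] [0.5798 0.0091]
t [ 0.531  -0.0379] th deg -18.4
{'brass1_top': [2.8, 0.7], 'brass2_top': [1.2, 0.4], 'brass3_top': [-0.8, 0.3], 'brass4_top': [-0.7, -1.5], 'brass5_top': [2.9, 0.6], 'white1_top': [-1.2, -1.2], 'white2_top': [-2.8, 1.3], 'white3_top': [-0.4, 0.2]}
brass1_top [ 0.4829 -0.1188]
brass2_top [ 0.4956 -0.0746]
brass3_top [ 0.5082 -0.0303]
brass4_top [0.5151 0.0159]
brass5_top [0.541  0.0558]
white1_top [ 0.5297 -0.1112]
white2_top [ 0.5521 -0.0502]
white3_top [0.5803 0.009 ]
```

View pics/w1.png

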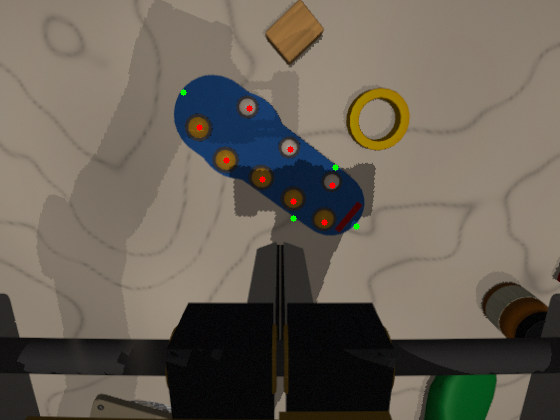

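The wrist view shows all eight pins with the fitted red points on their caps, e.g. brass1 at (323,220) beside the stripe. Fit residuals are at most 3 mm. Next is the move above brass1.

Run:
```python
from h import *
print(delta([.4830,-.1188,.045]))
p,r,s=TR()
B=[(.483,-.1188),(.4956,-.0746),(.5082,-.0303),(.5151,.0159),(.541,.0558)]
for a,b in zip(B,B[1:]): print(r.inv().apply([b[0]-a[0],b[1]-a[1],0]).round(4))
```

```text
[ 0.2055 -0.0531  0.0546]
[ 0.      0.0266 -0.0374]
[ 0.      0.0267 -0.0375]
[ 0.      0.0219 -0.0412]
[ 0.      0.0377 -0.029 ]
```

Request:
send_rows --pt "0 0 0 0.02 -0.0265 0.0273 1" --pt "0 0 0 0.04 -0.0265 0.0273 1" --pt "0 0 0 0.05 0 0 1" --pt "0 0 0 0.05 0 0 1" --pt "0 0 0 0.03 0 0 1" --pt "0 0 0 0.0155 0 0 1" --pt "0 0 0 0 0 0 1" --pt "0 0 0 0 0 0 1" --pt "0 0 0 0 0 0 1"

```text
time: 4.82
position: [0.4841, -0.119, 0.0462]
orientation: [0.408, 0.577, -0.408, 0.578]
contact_force: [0.5, 0.3, -0.1]
width: 0.0008
```

Run:
```python
from h import *
p,r,s=TR();print(s['time'],p,s['contact_force'])
im=capture('wrist'); t,R=fit('wrist')
X=[list(R@(np.array(v)/1e3)+t)+[.027] for v in P.values()]
for q in proj('wrist',X): cv2.circle(im,tuple(map(int,q.round())),3,(0,0,255),-1)
for q in proj('wrist',[[.483,-.1188,.027],[.4956,-.0746,.027]]): cv2.circle(im,tuple(map(int,q.round())),3,(0,255,0),-1)
print(proj('wrist',[p]))
cv2.imwrite('pics/w2.png',im)
```

```text
4.825 [ 0.48408564 -0.1189922   0.04615784] [ 0.47823737  0.3379881  -0.09879471]
brass1_top 0.78 [275.4 241.8] [ 0.4845 -0.1171]
brass2_top 0.59 [211.7 200.2] [ 0.4967 -0.0728]
brass3_top 0.84 [150.6 160.5] [ 0.5076 -0.0329]
brass4_top 0.58 [ 69.6 117.7] [0.5159 0.0164]
brass5_top 0.92 [ 4.2 47. ] [0.541  0.0578]
white1_top 0.86 [294.2 165.3] [ 0.5324 -0.1117]
white2_top 0.84 [195.3  91.4] [ 0.5526 -0.0469]
white3_top 0.7 [104.1   2.3] [0.5796 0.0104]
t [ 0.5317 -0.0366] th deg -17.73
{'brass1_top': [-0.1, 1.0], 'brass2_top': [-0.0, 0.8], 'brass3_top': [-1.2, -3.6], 'brass4_top': [0.7, -0.6], 'brass5_top': [0.4, 0.6], 'white1_top': [1.1, -1.8], 'white2_top': [-0.4, 1.8], 'white3_top': [-0.8, -0.4]}
brass1_top [ 0.4846 -0.1181]
brass2_top [ 0.4967 -0.0737]
brass3_top [ 0.5088 -0.0293]
brass4_top [0.5152 0.017 ]
brass5_top [0.5406 0.0572]
white1_top [ 0.5313 -0.1099]
white2_top [ 0.553  -0.0486]
white3_top [0.5804 0.0108]
[[278.78293247 255.48479925]]
```

View pics/w2.png

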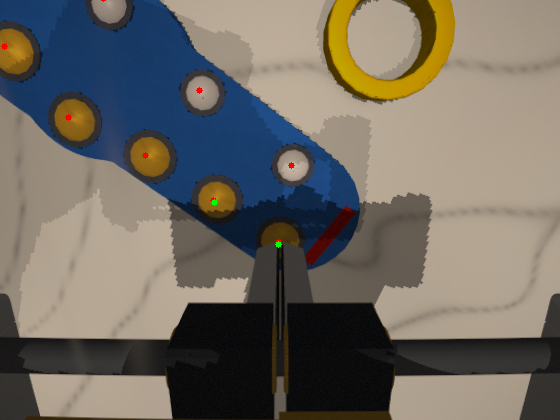

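The tips are over brass1 at (279,243). The dots for the farther pins sit a few pixels left of the caps (brass4's cap is near (77,118), its dot at (69,117)), so I'll refine with cap colours.

Run:
```python
from h import *
p,r,s=TR(); im=capture('wrist'); C=cam('wrist')
hsv=cv2.cvtColor(im,cv2.COLOR_BGR2HSV)
m=cv2.inRange(hsv,(12,120,70),(24,255,255)); m[240:]=0
w=cv2.inRange(hsv,(0,0,120),(30,90,255)); 
n,l,st,ce=cv2.connectedComponentsWithStats(m)
for i in range(1,n):
    if st[i,4]>150: print('brass',st[i].tolist(),ce[i].round(1),ray('wrist',ce[i],.0255,C).round(4))
n,l,st,ce=cv2.connectedComponentsWithStats(w)
for i in range(1,n):
    if 300<st[i,4]<3000: print('white',st[i].tolist(),ce[i].round(1),ray('wrist',ce[i],.0255,C).round(4))
```

```text
brass [325, 0, 133, 100, 5192] [394.7  52.1] [ 0.6066 -0.1412  0.0255]
brass [0, 26, 33, 47, 1270] [14.3 49.3] [0.5407 0.0527 0.0255]
brass [54, 97, 41, 43, 1365] [ 73.7 118.1] [0.5154 0.0145 0.0255]
brass [130, 135, 40, 41, 1264] [149.6 155. ] [ 0.5094 -0.0313  0.0255]
brass [199, 180, 38, 36, 1038] [217.1 197.7] [ 0.4982 -0.0752  0.0255]
brass [263, 222, 37, 18, 489] [280.8 232.2] [ 0.4904 -0.118   0.0255]
white [92, 0, 34, 21, 551] [108.9   8.2] [0.5768 0.0077 0.0255]
white [187, 74, 32, 34, 839] [202.4  90.7] [ 0.5533 -0.0502  0.0255]
white [278, 149, 32, 31, 747] [293.6 164.1] [ 0.5321 -0.111   0.0255]
```

Caps from colour agree: brass2 (.498,-.075), brass3 (.509,-.031), brass4 (.515,.0145), brass5 about (.541,.055). The tips are centred on brass1, so I'll press now in small steps.

Request:
send_rows --pt "0 0 0 0.008 0 0 1" --pt "0 0 0 0.006 0 0 1" --pt "0 0 0 0.003 0 0 1" --pt "0 0 0 0.0015 0 0 1" --pt "0 0 0 0.001 0 0 1" --pt "0 0 0 0 0 0 1"

```text
time: 6.08
position: [0.483, -0.1187, 0.0255]
orientation: [0.408, 0.578, -0.408, 0.578]
contact_force: [-0.0, 0.4, 0.2]
width: 0.0005
```

Request:
send_rows --pt "0 0 0 0.0007 0 0 1" --pt "0 0 0 0.0005 0 0 1" --pt "0 0 0 0 0 0 1"

```text
time: 6.45
position: [0.4832, -0.1188, 0.0243]
orientation: [0.408, 0.577, -0.408, 0.578]
contact_force: [-0.8, 1.1, 2.9]
width: 0.0004
```

Request:
send_rows --pt "0 0 0 0.0005 0 0 1" --pt "0 0 0 0.0005 0 0 1" --pt "0 0 0 0 0 0 1"

```text
time: 6.82
position: [0.4832, -0.1188, 0.0233]
orientation: [0.408, 0.578, -0.408, 0.578]
contact_force: [-1.1, 0.0, 1.3]
width: 0.0007
```

Request:
send_rows --pt "0 0 0 0.0005 0 0 1" --pt "0 0 0 0.0005 0 0 1"

```text
time: 7.08
position: [0.4832, -0.1188, 0.0228]
orientation: [0.408, 0.577, -0.408, 0.578]
contact_force: [-2.4, 1.4, 11.9]
width: 0.0007
```

Request:
send_rows --pt "0 0 0 0.0005 0 0 1" --pt "0 0 0 0 0 0 1"

```text
time: 7.32
position: [0.4832, -0.1188, 0.0228]
orientation: [0.408, 0.577, -0.408, 0.578]
contact_force: [-1.6, 0.4, 14.4]
width: 0.0003
```

Brass1 bottomed at z 0.0228 with about 14 N. Next is brass2, staying low.

Request:
send_rows --pt "0 0 0 -0.012 0 0 1" --pt "0 0 0 0 0.0142 -0.0183 1" --pt "0 0 0 0 0.0142 -0.0183 1" --pt "0 0 0 0 0 0 1" --pt "0 0 0 0.005 0 0 1" --pt "0 0 0 0.0025 0 0 1" --pt "0 0 0 0.001 0 0 1" --pt "0 0 0 0.001 0 0 1" --pt "0 0 0 0.001 0 0 1" --pt "0 0 0 0.0008 0 0 1"

```text
time: 8.57
position: [0.4975, -0.0754, 0.0228]
orientation: [0.408, 0.577, -0.408, 0.577]
contact_force: [-2.1, -2.0, 11.7]
width: 0.0006
```

Request:
send_rows --pt "0 0 0 0.0004 0 0 1" --pt "0 0 0 0 0 0 1"

```text
time: 8.82
position: [0.4975, -0.0753, 0.0229]
orientation: [0.408, 0.577, -0.408, 0.578]
contact_force: [-2.5, -3.0, 11.1]
width: 0.0009
```

Request:
send_rows --pt "0 0 0 -0.012 0 0 1" --pt "0 0 0 0 0.013 -0.019 1" --pt "0 0 0 0 0.013 -0.019 1" --pt "0 0 0 0 0 0 1" --pt "0 0 0 0.005 0 0 1" --pt "0 0 0 0.0025 0 0 1" --pt "0 0 0 0.001 0 0 1" --pt "0 0 0 0.001 0 0 1" --pt "0 0 0 0.001 0 0 1" --pt "0 0 0 0.0008 0 0 1"

```text
time: 10.07
position: [0.5094, -0.0308, 0.023]
orientation: [0.408, 0.577, -0.408, 0.578]
contact_force: [-2.3, -1.9, 9.3]
width: 0.0006
```

Request:
send_rows --pt "0 0 0 0.0004 0 0 1" --pt "0 0 0 0 0 0 1"

```text
time: 10.32
position: [0.5093, -0.0308, 0.023]
orientation: [0.408, 0.577, -0.408, 0.578]
contact_force: [-2.1, -1.5, 8.8]
width: 0.0004
```

Request:
send_rows --pt "0 0 0 -0.014 0 0 1" --pt "0 0 0 0 0.0105 -0.0205 1" --pt "0 0 0 0 0.0105 -0.0205 1" --pt "0 0 0 0 0 0 1"

```text
time: 10.82
position: [0.5163, 0.0179, 0.0369]
orientation: [0.408, 0.578, -0.406, 0.578]
contact_force: [0.1, -0.6, 0.8]
width: 0.0002
```

Run:
```python
from h import *
p,r,s=TR(); print(p,s['time']);im=capture('wrist'); C=cam('wrist'); cv2.imwrite('pics/w3.png',im)
fit('wrist')
hsv=cv2.cvtColor(im,cv2.COLOR_BGR2HSV)
m=cv2.inRange(hsv,(12,120,70),(24,255,255)); m[250:]=0
n,l,st,ce=cv2.connectedComponentsWithStats(m)
for i in range(1,n):
    if st[i,4]>150: print('brass',st[i].tolist(),ce[i].round(1),ray('wrist',ce[i],.0255,C).round(4))
```

```text
[0.51629332 0.0179442  0.03694183] 10.825
brass2_top 0.59 [406.4 317.2] [ 0.4996 -0.0752]
brass3_top 0.41 [346.1 284.5] [ 0.5081 -0.0305]
brass4_top 0.6 [283.3 252.3] [0.5151 0.0125]
brass5_top 0.89 [225.2 188.6] [0.5403 0.0561]
white1_top 0.9 [481.7 295.4] [ 0.529 -0.113]
white2_top 0.96 [409.5 231.9] [ 0.5517 -0.0522]
white3_top 0.62 [330.1 151.3] [0.5793 0.0086]
t [ 0.5308 -0.039 ] th deg -18.06
{'brass2_top': [4.0, 0.8], 'brass3_top': [0.0, 1.1], 'brass4_top': [0.5, -2.1], 'brass5_top': [-0.0, 1.5], 'white1_top': [-1.0, -0.7], 'white2_top': [-0.4, -1.0], 'white3_top': [-0.6, 0.5]}
brass1_top [ 0.4833 -0.1203]
brass2_top [ 0.4957 -0.0759]
brass3_top [ 0.508  -0.0316]
brass4_top [0.5147 0.0146]
brass5_top [0.5403 0.0546]
white1_top [ 0.53   -0.1124]
white2_top [ 0.5521 -0.0512]
white3_top [0.5799 0.0081]
brass [372, 0, 128, 60, 3842] [434.4  20. ] [ 0.6582 -0.0168  0.0255]
brass [507, 117, 53, 115, 3867] [535.4 173.9] [ 0.6071 -0.1061  0.0255]
brass [209, 169, 42, 41, 1327] [229.3 189.1] [0.5404 0.054  0.0255]
brass [263, 233, 37, 14, 297] [281.3 239.2] [0.522  0.0162 0.0255]
```

View pics/w3.png

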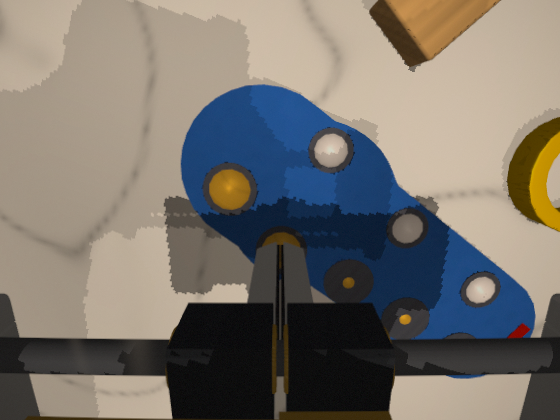

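The wrist view shows brass2 (405,320) and brass3 (348,283) sunk, white pins up, and the board where it was. Brass4 is directly under the tips at (281,240), and brass5 is at (229,189), or (.540,.054).

Request:
send_rows --pt "0 0 0 0 0 0 1" --pt "0 0 0 0.007 0 0 1" --pt "0 0 0 0.0025 0 0 1" --pt "0 0 0 0.001 0 0 1" --pt "0 0 0 0.001 0 0 1" --pt "0 0 0 0.001 0 0 1" --pt "0 0 0 0.0008 0 0 1" --pt "0 0 0 0.0004 0 0 1" --pt "0 0 0 0 0 0 1"

```text
time: 12.4
position: [0.5153, 0.0154, 0.023]
orientation: [0.408, 0.578, -0.408, 0.577]
contact_force: [-1.6, -0.1, 6.7]
width: 0.0004
```

Request:
send_rows --pt "0 0 0 0.0004 0 0 1" --pt "0 0 0 -0.012 0 0 1" --pt "0 0 0 0 0.0184 -0.0142 1" --pt "0 0 0 0 0.0184 -0.0142 1" --pt "0 0 0 0 0 0 1" --pt "0 0 0 0.005 0 0 1" --pt "0 0 0 0.0025 0 0 1" --pt "0 0 0 0.001 0 0 1" --pt "0 0 0 0.001 0 0 1" --pt "0 0 0 0.001 0 0 1"

```text
time: 13.65
position: [0.5404, 0.0539, 0.0238]
orientation: [0.408, 0.577, -0.408, 0.577]
contact_force: [-0.9, -2.0, 1.9]
width: 0.0003
```

Request:
send_rows --pt "0 0 0 0.0008 0 0 1" --pt "0 0 0 0.0004 0 0 1" --pt "0 0 0 0 0 0 1"

```text
time: 14.02
position: [0.5407, 0.0542, 0.023]
orientation: [0.408, 0.577, -0.408, 0.578]
contact_force: [-1.2, -1.8, 6.2]
width: 0.0004
```

Request:
send_rows --pt "0 0 0 0.0004 0 0 1" --pt "0 0 0 -0.015 0 0 1" --pt "0 0 0 -0.04 0 0 1" --pt "0 0 0 -0.05 0 0 1" --pt "0 0 0 -0.05 -0.03 0.01 1" --pt "0 0 0 -0.03 -0.04 0.03 1" --pt "0 0 0 0 -0.03 0.03 1" --pt "0 0 0 0 0 0 1" --pt "0 0 0 0 0 0 1"

```text
time: 15.15
position: [0.4707, -0.0439, 0.2077]
orientation: [0.408, 0.577, -0.407, 0.578]
contact_force: [0.0, 0.2, -0.1]
width: 0.0007
```

Run:
```python
from h import *
p,r,s=TR(); print(p,s['time'],s['contact_force']);im=capture('wrist'); fit('wrist')
cv2.imwrite('pics/w4.png',im)
```

```text
[ 0.47071187 -0.04391963  0.20767209] 15.15 [ 0.04003878  0.18477597 -0.06481706]
brass1_top 0.44 [345.4 196.2] [ 0.4854 -0.1137]
brass2_top 0.49 [315.4 173.2] [ 0.4977 -0.0745]
brass3_top 0.58 [277.7 149.1] [ 0.5081 -0.029 ]
brass4_top 0.6 [234.6 123.7] [0.5175 0.0206]
brass5_top 0.58 [209.2  86.7] [0.5431 0.055 ]
white1_top 0.59 [359.1 154.2] [ 0.5315 -0.1099]
white2_top 0.58 [307.  115.4] [ 0.5496 -0.0454]
white3_top 0.72 [264.7  67.4] [0.5782 0.0093]
t [ 0.5319 -0.0362] th deg -18.26
{'brass1_top': [1.3, 3.6], 'brass2_top': [1.1, -1.5], 'brass3_top': [-1.0, -0.3], 'brass4_top': [1.6, 3.1], 'brass5_top': [1.3, -2.4], 'white1_top': [0.6, -0.3], 'white2_top': [-3.5, 3.1], 'white3_top': [-2.9, -1.4]}
brass1_top [ 0.4841 -0.1173]
brass2_top [ 0.4966 -0.073 ]
brass3_top [ 0.5091 -0.0287]
brass4_top [0.5159 0.0175]
brass5_top [0.5417 0.0574]
white1_top [ 0.5308 -0.1096]
white2_top [ 0.5531 -0.0485]
white3_top [0.5811 0.0107]
```

View pics/w4.png

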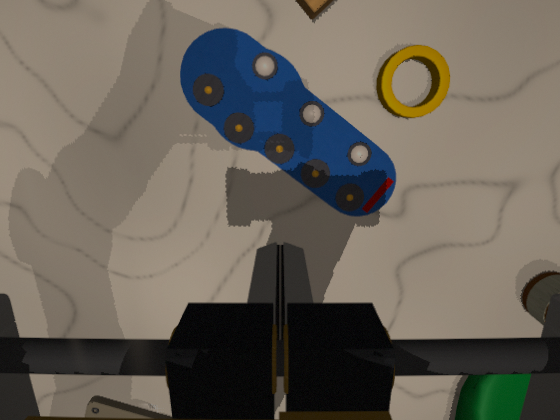

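All five brass pins, from (208,90) to (349,197), show the same small sunken tip. The three white pins are up, and the gauge, tape and block haven't moved. Handing in.

```bash
python3 -c "
from station import *
print(hand_in())"
```

```text
the job is handed in; nothing more can be done
None
```

I pressed the five brass pins down in order from the heel to the toe with the shut fingertips and handed the job in at about 15 s.

- **Pressing:** each pin stopped at about z = 0.023 m, the fully-down height. The highest force read there was 6 to 14 N.
- **Height between pins:** the moves between pins stayed at or below about z = 0.037 m, roughly 15 mm above the board.
- **Last look:** the final wrist picture showed all five brass pins sunk alike and the three white pins still up. The gauge's fitted position matched the earlier one within about 2 mm, which is the measurement noise. The tape was in place, the visible part of the block looked unmoved, and the arm was clear of everything.
- **Disagreements:** the first network readings of some pins from the fixed cameras were clearly wrong, for example white3 was placed on the cup. I used the close wrist view and the cap colours instead.
- **Not checked:** I took no final top or side picture, so the cup, brush and driver were not looked at again. The arm never came near them.

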